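# Empty the sorting tray of die inserts into their bin

## Robot

A 6-joint arm with a two-finger parallel gripper is mounted at the origin on the work surface. World frame = base frame: x ahead of the robot, y to its left, z up, the work surface at z = 0. Lengths are in mm, angles in rad, forces in N, time in s.
With the tool pointing down it reaches from about 300 to 1000 mm from the base axis. Payload 5.1 kg.
Tool frame: the origin (TCP) lies at the very end of the fingers, on their centre line; the grasp point (between the pads) lies 19 mm behind it (robot.tcp_to_grasp is the distance from the TCP to the grasp point, in mm); z points along the fingers, y is the line along which they close (so a half turn about z gives the same grasp; the last joint's range is limited). The gripper opens to 95 mm and grips with 3 to 60 N. Pads are 20 mm wide; open, the fingers measure 119 mm over their backs; the gripper's body (75 mm by 180 mm) begins 59 mm behind the grasp point.
Start: joints at [1.061, 0.124, 1.65, -0, 1.367, -0.083], TCP at [269.092, 591.67, 214.656] pointing down, gripper open.
Joint ranges: [-2.61, 2.61], [-1.02, 2.33], [0.03, 2.71], [-1.35, 4.49], [0.32, 2.68], [-2.91, 2.91]. Speed limits (rad/s): [2.57, 2.57, 3.14, 3.14, 3.14, 3.14].

## Interface

Orientations are given as a rotation vector (axis times angle).
In Python, from plant import robot, cams gives the robot as it stands.
- The arm moves only by the tool play_rows, never from a script. Its argument "series" is text: rows parted by semicolons, each of 7 numbers parted by spaces: the shift along the tool's x, y, z in m, then the turn, a rotation vector about the tool's x, y, z in degrees, then the finger opening in m, from 0 to 0.0951. A call has 1 to 8 rows; each row is the pose to reach, as a shift and turn from the pose commanded when the call began, along the tool's axes at that moment; what a row does not reach only later rows make up. A row lasts 1/10 s, in which the tool goes at most 50 mm and 8.59 degrees, less where a joint would pass 70% of its speed; a pose out of reach is approached as far as the arm can. A call with a gripper value outside its range is refused whole. The fingers move at their own pace and stop on an object; the grip force is fixed at half the most. Time passes only in rows, so rows that repeat a pose let the fingers close. It gives the time, the measured TCP pose, the force, the opening and the grip force at its end, in the units of the state.
- robot.state(): the state, without advancing time (a new reading comes with each control period).
- cams.camera(name): name is "side" or "top"; returns a dict with "color" (384x512x3 uint8, red, green, blue), "range_z" (384x512 float32, mm along the optical axis (not along the pixel's ray), 0 where there is no reading), "fx", "fy", "cx", "cy" (pixels), "cam_to_world" (4x4, takes a point from camera to world coordinates). Camera axes: x right, y down, z forward; pixel columns grow to the right and rows downward; lengths in mm; the calibration is good to about 2 mm. A picture is of the moment at which its call begins.
- robot.sign_off(): hands the job in; it is judged then, once.
The state is a dict: "time": time; "joints": joint angles; "dq": joint speeds; "joint_efforts": joint torques, N m; "tool_pos": TCP position; "eef_rot": TCP orientation; "ft_force": force on the tool from outside, world axes, zero at the start; "ft_torque": the same for the moment, N m; "finger_gap": finger opening in mm; "grasp_force": force on a finger pad.
Only numpy, scipy, OpenCV 4.12 (cv2) and the standard library are available. Lean on these libraries where they do the work, as an engineer would, in place of code of your own. Each camera call takes 0.05 s, during which the arm holds its last target. There are 200 camera calls.

## Task

Tip the four square die inserts out of the sorting tray, over its open edge, into the bin that already holds inserts like them, keeping the open edge low over the bin so that they slide in rather than drop from a height. Do not touch the inserts with the gripper. Then set the empty tray back flat in the middle of its rubber mat and let go; leave everything else where it is.

Things in the scene. Friction and masses are not known exactly. Their poses are not given: they have to be found in the camera images.
- tray_grip (a point): centre of the wooden grip bar of the loose aluminium sorting tray. The bar is 14 mm thick (along the tray's x), 20 mm high and 100 mm long (along the tray's y), fixed across the middle of the tray on two uprights (18 mm wide, 3 mm thick) that rise from the side lips to 92 mm above the tray's underside; its centre is 82 mm above the underside. Axes are the tray's: x points to the open edge, z up
- tray: the sorting tray: origin at the centre of its underside; floor 130 mm (x) x 106 mm (y), 3 mm thick; lips 26 mm high and 3 mm thick at -x and on both y sides; the +x edge is open. Carries the wooden grip bar above its middle. About 0.3 kg empty (its mass varies). It starts on the rubber mat with four inserts in it
- tray_mouth (a point): middle of the tray's open edge, at the upper face of its floor (65 mm ahead of the tray's origin, 3 mm up)
- mat: black rubber mat 180 mm (x) x 150 mm (y), 3 mm thick, fixed to the bench; origin at the centre of its underside. The tray's place
- insert_bin: fixed grey open steel bin, outside 160 mm (x) x 150 mm (y) x 60 mm high, walls and floor 4 mm; origin at the centre of its underside, on the bench. The one that already has two of the square inserts in it (each 16 mm high). A blank white label on its -x side
- punch_bin: the other fixed bin, of the same size, with two headed punches lying in it. Not to be used
- insert0_c (a point): square die insert 1: bright steel block 28 x 28 x 16 mm with a dark round bore of 14 mm in its square faces, about 70 g, lying flat in the tray at the start; the point is its centre. Oiled: on the tray's floor it begins to slide when the tray is tipped 11 to 17 degrees
- insert1_c (a point): square die insert 2: bright steel block 28 x 28 x 16 mm with a dark round bore of 14 mm in its square faces, about 70 g, lying flat in the tray at the start; the point is its centre. Oiled: on the tray's floor it begins to slide when the tray is tipped 11 to 17 degrees
- insert2_c (a point): square die insert 3: bright steel block 28 x 28 x 16 mm with a dark round bore of 14 mm in its square faces, about 70 g, lying flat in the tray at the start; the point is its centre. Oiled: on the tray's floor it begins to slide when the tray is tipped 11 to 17 degrees
- insert3_c (a point): square die insert 4: bright steel block 28 x 28 x 16 mm with a dark round bore of 14 mm in its square faces, about 70 g, lying flat in the tray at the start; the point is its centre. Oiled: on the tray's floor it begins to slide when the tray is tipped 11 to 17 degrees
- jar: jar 54 mm across, 85 mm high, standing towards the far side of the bench. A bystander; origin on its underside or along its length
- standing_punch: steel punch standing upright, 38 mm foot, 80 mm high, towards the far side. A bystander; origin on its underside or along its length
- die_ring: dark steel ring 80 mm across, 20 mm high, lying towards the far side. A bystander; origin on its underside or along its length
- brush: brush 170 mm long, lying on the bench at the robot's far left. A bystander; origin along its length
- wrench: wrench 150 mm long, lying on the bench at the robot's far right. A bystander; origin along its length
- punch0: steel punch with a square 24 mm head and a 55 mm shank, lying in the punch bin. A bystander; origin on its underside or along its length
- punch1: the second such punch in the punch bin. A bystander; origin on its underside or along its length
Things that resemble listed ones, but are neither listed nor needed, are in the scene too. What is meant by the tray is not blue, and is the smaller of those in its own colour.

How it is judged (in metres and radians):
On the way, in this order (a step that is already met when the one before it is completed fails the run):
1. the tray is lifted clear with all four inserts in it (height (world z) of tray above 0.04 m and x of insert0_c in the frame of tray between -0.066 and 0.066 m and y of insert0_c in the frame of tray between -0.053 and 0.053 m and z of insert0_c in the frame of tray between 0 and 0.03 m and x of insert1_c in the frame of tray between -0.066 and 0.066 m and y of insert1_c in the frame of tray between -0.053 and 0.053 m and z of insert1_c in the frame of tray between 0 and 0.03 m and x of insert2_c in the frame of tray between -0.066 and 0.066 m and y of insert2_c in the frame of tray between -0.053 and 0.053 m and z of insert2_c in the frame of tray between 0 and 0.03 m and x of insert3_c in the frame of tray between -0.066 and 0.066 m and y of insert3_c in the frame of tray between -0.053 and 0.053 m and z of insert3_c in the frame of tray between 0 and 0.03 m), for 0.2 s.
2. all four inserts are in the bin that holds inserts (x of insert0_c in the frame of insert_bin between -0.08 and 0.08 m and y of insert0_c in the frame of insert_bin between -0.075 and 0.075 m and z of each of insert0_c, insert1_c, insert2_c, insert3_c in the frame of insert_bin below 0.06 m and x of insert1_c in the frame of insert_bin between -0.08 and 0.08 m and y of insert1_c in the frame of insert_bin between -0.075 and 0.075 m and x of insert2_c in the frame of insert_bin between -0.08 and 0.08 m and y of insert2_c in the frame of insert_bin between -0.075 and 0.075 m and x of insert3_c in the frame of insert_bin between -0.08 and 0.08 m and y of insert3_c in the frame of insert_bin between -0.075 and 0.075 m), for 0.2 s.
At the end, for the whole second after the job is handed in: all four inserts lie at rest inside the insert bin, below its rim; the tray stands flat and at rest on its mat (tilt under 0.06 rad, underside within 8 mm of the bench), its centre within 30 mm of the mat's (all of step 2 and horizontal distance between tray and mat below 0.03 m and height (world z) of tray below 0.008 m and angle between tray's own z axis and vertical below 0.06 rad and linear speed of tray below 0.02 m/s and linear speed of each of insert0, insert1, insert2, insert3 below 0.03 m/s); the robot touches nothing.
It fails at once if the fingers touch an insert (contact force between the fingers and insert0 above 0.3 N or contact force between the fingers and insert1 above 0.3 N or contact force between the fingers and insert2 above 0.3 N or contact force between the fingers and insert3 above 0.3 N).
It fails at once if an insert is dropped from a height or thrown (faster than 2 m/s) (linear speed of any of insert0, insert1, insert2, insert3 above 2 m/s).
It fails at once if a bystander is moved by more than 30 mm (distance of any of jar, standing_punch, die_ring, brush, wrench, punch0, punch1 from where it was at the start of the episode above 0.03 m).
It also fails if it takes over 61 s, if anything falls off the work surface, if the arm or the gripper's body presses on something with over 40 N, if the wrist force passes 120 N, or if a joint passes its speed limit or range.

## Working session

There is one attempt and no reset: what is moved stays moved. The work goes in short steps, Python scripts to look and compute and a tool call to move; the robot and the scene stay as the last step left them, time stands still between calls to the robot, and variables do not carry over. Pictures are saved under pics/ and viewed, at most 10 in all, crops included, and the job is handed in when it is done.

Besides the shell and the picture viewer there is one more tool, called by a JSON object that holds its "method" and its "body", one argument or row to a line. play_rows: Moves the arm, as the interface text tells. Its arguments: {"type":"object","properties":{"series":{"type":"string"}},"required":["series"]}

```bash
mkdir -p pics; ls; python3 - <<'E'
from plant import robot,cams
import cv2,numpy as np
print(robot.state())
for n in("top","side"):
    c=cams.camera(n); cv2.imwrite(f"pics/{n}0.png",c["color"][...,::-1]); np.savez(f"{n}0.npz",**c)
    print(n,c["fx"],c["fy"],c["cx"],c["cy"],np.round(c["cam_to_world"],3).tolist(),(c["range_z"]>0).mean())
E
```

```text
pics
{'time': 0.0, 'joints': array([ 1.06139869e+00,  1.24490359e-01,  1.65161899e+00, -7.64415755e-05,
        1.36751663e+00, -8.25623553e-02]), 'dq': array([-0.00011335,  0.00013493,  0.00086645, -0.00033693,  0.00115267,
       -0.00036754]), 'joint_efforts': array([-1.36666506e-03, -4.17638218e+01, -3.59915829e+01,  7.72911985e-02,
        4.97860252e-02, -2.19374147e-04]), 'tool_pos': array([268.81224244, 591.12208426, 213.42912226]), 'eef_rot': array([-0.66525862, -3.06981263,  0.00308884]), 'ft_force': array([-0.38747222,  0.27122424, -0.15535946]), 'ft_torque': array([-0.04011425, -0.00316679, -0.01177806]), 'grasp_force': 0.0, 'finger_gap': 95.17408367122354}
top 486.9448416799284 486.9448416799284 252.70087788846863 191.2496741307159 [[-0.018, -0.985, 0.173, 235.333], [-1.0, 0.019, 0.004, 32.853], [-0.007, -0.173, -0.985, 1474.185], [0.0, 0.0, 0.0, 1.0]] 0.9959004720052084
side 397.8215245706004 397.8215245706004 251.00788181552585 188.47694702774294 [[0.987, -0.091, 0.13, 314.695], [-0.158, -0.641, 0.751, -896.824], [0.015, -0.762, -0.647, 890.027], [0.0, 0.0, 0.0, 1.0]] 0.9959564208984375
```

View pics/top0.png

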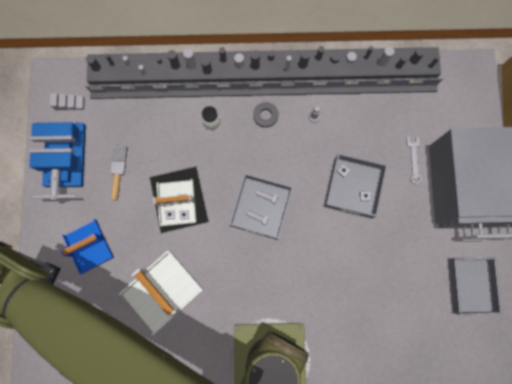

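View pics/side0.png

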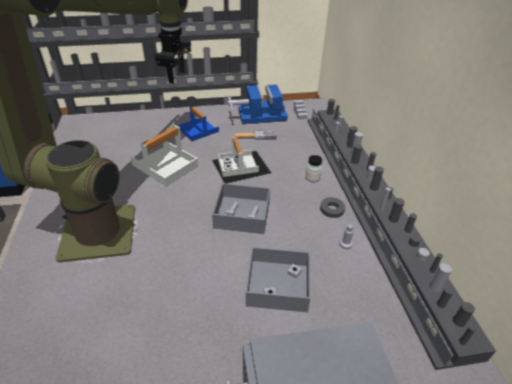

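Top view: the tray sits on the black mat at (179,200) with its wooden grip bar at (172,199). The insert bin is at (355,186) with two bored blocks, and the punch bin is at (261,207). I still need the side with the open edge, so I'll zoom in there.

```bash
cat > h.py <<'E'
import numpy as np,cv2
def load(n):
    d=dict(np.load(n)); return {k:(v if v.ndim else float(v)) for k,v in d.items()}
def cloud(c):
    v,u=np.mgrid[:384,:512]; z=c["range_z"]
    p=np.stack([(u-c["cx"])*z/c["fx"],(v-c["cy"])*z/c["fy"],z,np.ones_like(z)],-1)
    return (p@c["cam_to_world"].T)[...,:3]
def hue(c): return cv2.cvtColor(c["color"],cv2.COLOR_RGB2HSV).astype(int)
def rect(P):
    (c,s,a)=cv2.minAreaRect(P[:,:2].astype(np.float32)); return np.round(c,1),np.round(s,1),round(a,1)
def project(c,P):
    T=np.linalg.inv(c["cam_to_world"]); q=np.c_[P,np.ones(len(P))]@T.T
    return np.c_[q[:,0]/q[:,2]*c["fx"]+c["cx"],q[:,1]/q[:,2]*c["fy"]+c["cy"]]
E
python3 - <<'E'
from h import *
t=load("top0.npz");s=load("side0.npz")
a=cv2.resize(t["color"][160:240,140:220],(400,400),interpolation=cv2.INTER_CUBIC)
b=cv2.resize(s["color"][125:185,205:275],(400,343),interpolation=cv2.INTER_CUBIC)
o=np.zeros((400,800,3),np.uint8);o[:,:400]=a;o[:343,400:]=b
cv2.imwrite("pics/z.png",o[...,::-1])
for n,c,roi in(("top",t,(slice(160,240),slice(140,220))),("side",s,(slice(125,185),slice(205,275)))):
    P=cloud(c)[roi].reshape(-1,3);h=hue(c)[roi].reshape(-1,3)
    org=(h[:,0]>5)&(h[:,0]<25)&(h[:,1]>110)
    m=org&(P[:,2]>70)&(P[:,2]<110);print(n,"bar",m.sum(),rect(P[m]),np.percentile(P[m],[10,50,90],0).round(0).tolist())
    m=(h[:,2]<60)&(P[:,2]<15)&(abs(P[:,2])<15);print("mat",m.sum(),rect(P[m]))
    m=(h[:,1]<40)&(h[:,2]>130)&(P[:,2]>-2)&(P[:,2]<40);print("tray",m.sum(),rect(P[m]))
for n,c,roi in(("top",t,(slice(140,230),slice(310,400))),("side",s,(slice(235,320),slice(235,325)))):
    P=cloud(c)[roi].reshape(-1,3);m=(P[:,2]>48)&(P[:,2]<75);print(n,"bin",m.sum(),rect(P[m]),np.median(P[m,2]))
E
```

```text
top bar 133 (array([460.4, 272.2]), array([12.8, 90.7]), 4.0) [[455.0, 236.0, 91.0], [460.0, 271.0, 95.0], [466.0, 310.0, 100.0]]
mat 730 (array([475.4, 266.6]), array([171.3, 140.9]), 12.2)
tray 3837 (array([475. , 265.6]), array([247.3, 248.2]), 89.5)
side bar 50 (array([462.8, 272.6]), array([10.5, 85.1]), 4.1) [[457.0, 242.0, 87.0], [462.0, 273.0, 93.0], [467.0, 308.0, 95.0]]
mat 335 (array([476.4, 264.6]), array([173.6, 143.5]), 12.1)
tray 1968 (array([485.5, 361.3]), array([401.5, 283.6]), 80.9)
top bin 425 (array([ 499.3, -269.5]), array([151.9, 163.4]), 75.1) 58.189772007895726
side bin 650 (array([ 502.3, -269.2]), array([155. , 159.8]), 74.8) 57.21936192737479
```

View pics/z.png

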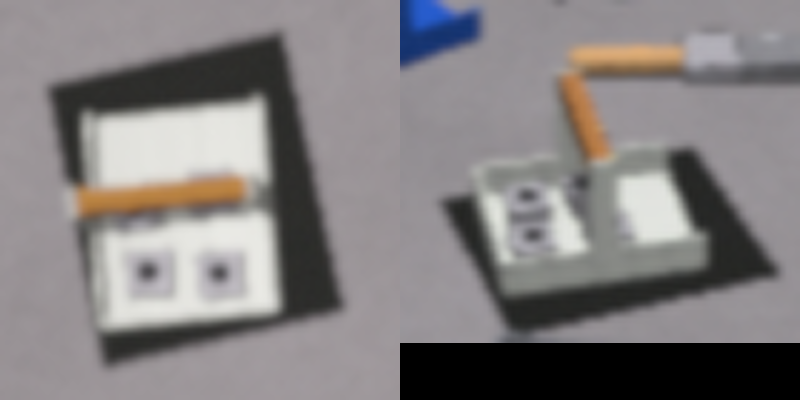

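```bash
python3 - <<'E'
from h import *
a=np.radians(4);R=np.array([[np.cos(a),np.sin(a)],[-np.sin(a),np.cos(a)]])
for n in("top","side"):
    P=cloud(load(n+"0.npz")).reshape(-1,3);L=(P[:,:2]-[462,272])@R.T
    m=(abs(L[:,1])<40)&(abs(L[:,0])<90)
    print(n,[(x,round(float(np.median(P[k,2])),1),round(float(P[k,2].max()),1)) for x in range(-85,90,5) if (k:=m&(abs(L[:,0]-x)<2.5)).sum()])
    k=(P[:,2]>20)&(P[:,2]<34)&(abs(L[:,0])<85)&(abs(L[:,1])<70)
    print("lip",k.sum(),np.percentile(L[k],[1,99],0).round(1).tolist())
E
```

```text
top [(-85, -0.4, 8.2), (-80, 1.1, 7.5), (-75, 2.6, 10.0), (-70, 3.4, 12.8), (-65, 15.1, 32.9), (-60, 7.5, 28.0), (-55, 6.8, 31.3), (-50, 11.2, 26.3), (-45, 21.0, 28.7), (-40, 21.1, 31.0), (-35, 19.5, 30.4), (-30, 19.7, 30.5), (-25, 21.0, 27.5), (-20, 7.1, 27.0), (-15, 5.7, 15.3), (-10, 6.9, 103.7), (-5, 83.3, 102.7), (0, 59.4, 100.3), (5, 92.3, 99.1), (20, 24.1, 25.2), (25, 7.2, 29.1), (30, 5.9, 13.5), (35, 5.1, 13.0), (40, 6.0, 11.0), (45, 6.1, 10.6), (50, 5.4, 14.3), (55, 5.6, 12.4), (60, 6.0, 12.3), (65, 4.3, 10.4), (70, 1.5, 8.3), (75, 2.2, 9.9), (80, 2.9, 8.4), (85, 3.2, 9.0)]
lip 322 [[-65.5, -53.4], [58.8, 53.1]]
side [(-85, -1.5, 1.7), (-80, -1.6, 3.1), (-75, 0.2, 3.5), (-70, 0.4, 4.6), (-65, 0.9, 2.9), (-60, 19.8, 29.4), (-55, 6.5, 7.2), (-50, 6.6, 20.1), (-45, 18.6, 23.6), (-40, 19.8, 23.4), (-35, 20.8, 23.7), (-30, 18.6, 24.8), (-25, 19.4, 22.8), (-20, 20.6, 23.9), (-15, 6.1, 8.3), (-10, 3.6, 6.5), (-5, 22.3, 96.3), (0, 91.5, 96.7), (5, 92.1, 97.0), (10, 58.3, 94.8), (20, 18.8, 20.8), (25, 19.0, 22.3), (30, 10.7, 19.8), (35, 4.5, 7.7), (40, 4.3, 7.1), (45, 5.2, 8.0), (50, 4.8, 7.7), (55, 4.8, 7.5), (60, 5.3, 7.3), (65, 5.2, 6.0), (70, 2.9, 5.6), (75, 0.9, 2.1), (80, 1.0, 4.6), (85, 0.7, 4.7)]
lip 224 [[-61.8, -57.9], [64.5, 54.0]]
```

The depth profile puts the back lip at local x of about -62 and nothing at the far end. So the open edge faces away from the robot, with tray yaw about 4° and the bar at about (462,272).

```bash
cat > go.py <<'E'
import numpy as np
from scipy.spatial.transform import Rotation as Ro
def toolrot(yaw,tilt):  # tool y at yaw, z down, then tilt about tool x (deg, + lowers the mouth)
    a=np.radians(yaw);y=np.array([np.cos(a),np.sin(a),0]);z=np.array([0,0,-1.]);x=np.cross(y,z)
    return Ro.from_matrix(np.c_[x,y,z])*Ro.from_rotvec([np.radians(tilt),0,0])
def rel(p0,R0,p1,R1):
    d=R0.inv().apply(np.subtract(p1,p0))/1000; r=(R0.inv()*R1).as_rotvec(degrees=True)
    return np.round(d,4),np.round(r,2)
E
python3 - <<'E'
from go import *
from plant import robot
s=robot.state();R0=Ro.from_rotvec(s["eef_rot"])
print(rel(s["tool_pos"],R0,[462,272,214],toolrot(4,0)))
E
```

```text
(array([-3.080e-01, -2.106e-01, -1.000e-04]), array([-1.000e-01,  5.000e-02,  6.155e+01]))
```

{"method": "play_rows", "body": {
  "series": "-0.0385 -0.0263 0 0 0 7.7 0.095;-0.077 -0.0526 0 0 0 15.4 0.095;-0.1155 -0.079 0 0 0 23.1 0.095;-0.154 -0.1053 0 0 0 30.8 0.095;-0.1925 -0.1316 0 0 0 38.5 0.095;-0.231 -0.158 0 0 0 46.2 0.095;-0.2695 -0.1843 0 0 0 53.9 0.095;-0.308 -0.2106 0 -0.1 0 61.5 0.095"
}}

```text
time: 0.9
tool_pos: [462.7, 270.6, 214.3]
eef_rot: [2.148, 2.293, 0.002]
ft_force: [-0.4, -0.1, -0.2]
finger_gap: 95.1
grasp_force: 0.0
```

{"method": "play_rows", "body": {
  "series": "0 0 0 0 0 0 0.095;0 0 0 0 0 0 0.095"
}}

```text
time: 1.1
tool_pos: [462.4, 271.7, 214.3]
eef_rot: [-2.143, -2.297, -0.002]
ft_force: [-0.7, -0.1, 0.2]
finger_gap: 95.0
grasp_force: 0.0
```

```bash
python3 - <<'E'
from go import *
from plant import robot
s=robot.state();R0=Ro.from_rotvec(s["eef_rot"]);print(s["time"],s["tool_pos"],s["joints"])
print(rel(s["tool_pos"],R0,[462,272,67],toolrot(4,0)))
E
```

```text
1.1 [462.41419871 271.71305408 214.26672488] [ 4.30690329e-01 -1.29763724e-01  1.90394578e+00  8.47697525e-04
  1.36649700e+00  3.61311497e-01]
(array([ 0.0002, -0.0005,  0.1473]), array([ 0.03, -0.06, -0.03]))
```

{"method": "play_rows", "body": {
  "series": "0 0 0.03 0 0 0 0.095;0 0 0.06 0 0 0 0.095;0 0 0.09 0 0 0 0.095;0 0 0.11 0 0 0 0.095;0 0 0.125 0 0 0 0.095;0 0 0.137 0 0 0 0.095;0 0 0.147 0 0 0 0.095;0 0 0.147 0 0 0 0.095"
}}

```text
time: 1.9
tool_pos: [461.7, 272.7, 66.5]
eef_rot: [-2.14, -2.299, 0.0]
ft_force: [-0.0, -0.2, 0.3]
finger_gap: 95.0
grasp_force: 0.0
```

{"method": "play_rows", "body": {
  "series": "0 0 0 0 0 0 0.06;0 0 0 0 0 0 0.035;0 0 0 0 0 0 0.022;0 0 0 0 0 0 0.012;0 0 0 0 0 0 0.004;0 0 0 0 0 0 0.004;0 0 0 0 0 0 0.004;0 0 0 0 0 0 0.004"
}}

```text
time: 2.7
tool_pos: [462.5, 272.6, 67.6]
eef_rot: [2.141, 2.298, 0.003]
ft_force: [0.1, -0.1, 0.6]
finger_gap: 36.6
grasp_force: 0.0
```

```bash
python3 - <<'E'
from go import *
from plant import robot,cams
s=robot.state();print(s["time"],s["tool_pos"],s["finger_gap"],s["grasp_force"],s["ft_force"])
from h import *
o=[]
for n,(v,u) in {"top":(150,130),"side":(100,190)}.items():
    c=cams.camera(n);np.savez(n+"1.npz",**c);o.append(cv2.resize(c["color"][v:v+100,u:u+100],(400,400),interpolation=cv2.INTER_CUBIC))
cv2.imwrite("pics/g.png",np.hstack(o)[...,::-1])
E
```

```text
2.7 [462.4618546  272.5977522   67.64591313] 36.62297132304304 0.0 [ 0.08730938 -0.12553731  0.55411276]
```

View pics/g.png

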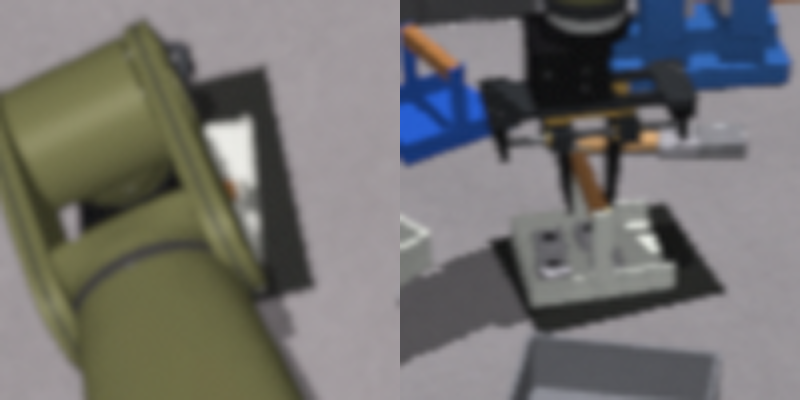

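The side crop shows the two fingers (at about (565,180) and (612,180)) straddling the bar, still closing. I'll let them finish.

{"method": "play_rows", "body": {
  "series": "0 0 0 0 0 0 0.004;0 0 0 0 0 0 0.004;0 0 0 0 0 0 0.004;0 0 0 0 0 0 0.004;0 0 0 0 0 0 0.004;0 0 0 0 0 0 0.004"
}}

```text
time: 3.4
tool_pos: [462.7, 272.6, 67.7]
eef_rot: [2.141, 2.298, 0.003]
ft_force: [2.2, -0.1, -0.2]
finger_gap: 13.9
grasp_force: 30.0
```

```bash
python3 - <<'E'
from go import *
from plant import robot
s=robot.state();R0=Ro.from_rotvec(s["eef_rot"]);print(s["time"],s["tool_pos"],s["finger_gap"],s["grasp_force"])
np.savez("grasp.npz",p=s["tool_pos"],r=s["eef_rot"])
E
```

```text
3.4 [462.73662147 272.60987207  67.73166111] 13.865780048662506 29.990215301513672
```

{"method": "play_rows", "body": {
  "series": "0 0 -0.004 0 0 0 0.004;0 0 -0.012 0 0 0 0.004;0 0 -0.024 -1 0 0 0.004;0 0 -0.04 -2 0 0 0.004;0 0 -0.056 -3.5 0 0 0.004;0 0 -0.072 -5 0 0 0.004;0 0 -0.086 -6 0 0 0.004;0 0 -0.095 -7 0 0 0.004"
}}

```text
time: 4.2
tool_pos: [462.7, 272.8, 165.1]
eef_rot: [2.081, 2.234, 0.144]
ft_force: [-0.2, -0.2, -6.5]
finger_gap: 14.0
grasp_force: 30.0
```

{"method": "play_rows", "body": {
  "series": "0 0 -0.003 0 0 0 0.004;0 0 -0.005 0 0 0 0.004;0 0 -0.005 0 0 0 0.004"
}}

```text
time: 4.5
tool_pos: [461.5, 272.3, 167.1]
eef_rot: [2.083, 2.235, 0.138]
ft_force: [0.1, -0.2, -7.0]
finger_gap: 14.1
grasp_force: 30.0
```

```bash
python3 - <<'E'
from go import *
from h import *
from plant import robot,cams
s=robot.state();R0=Ro.from_rotvec(s["eef_rot"]);p=s["tool_pos"];print(s["time"],p,s["ft_force"],s["grasp_force"])
c=cams.camera("side");cv2.imwrite("pics/l.png",cv2.resize(c["color"][60:180,160:320],(640,480))[...,::-1])
# waypoint: tray level above bin, mouth over bin; yaw -15
u=np.array([np.cos(np.radians(-15)),np.sin(np.radians(-15)),0])
B=np.array([501,-269.3,0])
def tcp(mouth,tilt,yaw=-15):
    R=toolrot(yaw,tilt); return mouth-R.apply([0,65,79-19]),R   # mouth in tool frame: y 65, z below bar 79, TCP 19 below bar
for f,(ml,mz,t,yaw) in enumerate([(-25,120,-7,-15),(-25,80,-7,-15)]):
    q,R=tcp(B+u*ml+[0,0,mz],t,yaw);print(q.round(1),rel(p,R0,q,R))
E
```

```text
4.5 [461.47917736 272.31872741 167.14006936] [ 0.11590485 -0.19128789 -7.03599833] 29.98771905899048
[ 407.5 -244.2  171.6] (array([-0.5115, -0.089 , -0.0157]), array([ 0.02, -2.35, 18.9 ]))
[ 407.5 -244.2  131.6] (array([-0.5115, -0.0939,  0.024 ]), array([ 0.02, -2.35, 18.9 ]))
```

View pics/l.png

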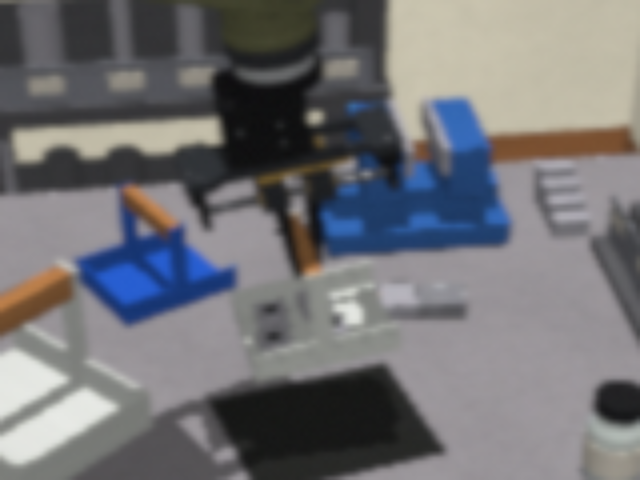

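The side crop shows the tray held mouth-up at about (320,315) with the inserts still in it, clear of the mat. I'll carry it across to the insert bin.

{"method": "play_rows", "body": {
  "series": "-0.003 0 0 0 0 0 0.004;-0.009 -0.001 0 0 0 0 0.004;-0.019 -0.003 0 0 0 0 0.004;-0.033 -0.006 0 0 0 0 0.004;-0.051 -0.009 -0.002 0 0 0 0.004;-0.073 -0.013 -0.002 0 0 0 0.004;-0.097 -0.017 -0.003 0 0 0 0.004;-0.121 -0.021 -0.004 0 0 0 0.004"
}}

```text
time: 5.35
tool_pos: [448.4, 148.4, 168.8]
eef_rot: [2.082, 2.235, 0.138]
ft_force: [0.5, -1.0, -6.3]
finger_gap: 14.0
grasp_force: 30.0
```

{"method": "play_rows", "body": {
  "series": "-0.025 -0.004 -0.001 0 0 1 0.004;-0.05 -0.009 -0.002 0 0 2 0.004;-0.075 -0.013 -0.002 0 0 3 0.004;-0.1 -0.017 -0.003 0 0 4 0.004;-0.125 -0.022 -0.004 0 0 5 0.004;-0.15 -0.026 -0.005 0 0 6 0.004;-0.175 -0.03 -0.005 0 0 7 0.004;-0.2 -0.034 -0.006 0 0 8 0.004"
}}

```text
time: 6.15
tool_pos: [427.6, -53.5, 170.3]
eef_rot: [2.239, 2.087, 0.147]
ft_force: [0.6, 0.1, -6.9]
finger_gap: 14.0
grasp_force: 30.0
```

```bash
python3 - <<'E'
from go import *
from plant import robot
s=robot.state();R0=Ro.from_rotvec(s["eef_rot"]);p=s["tool_pos"];print(s["time"],p,s["finger_gap"],s["ft_force"])
print(rel(p,R0,[407.5,-244.2,171.6],toolrot(-15,-7)))
E
```

```text
6.15 [427.64875414 -53.47022023 170.32129694] 13.999206768126815 [ 0.64575663  0.09273903 -6.9435495 ]
(array([-0.1916, -0.0063, -0.0054]), array([-0.08, -2.33, 10.82]))
```

{"method": "play_rows", "body": {
  "series": "-0.025 -0.001 -0.001 0 -0.3 1.4 0.004;-0.05 -0.002 -0.001 0 -0.6 2.8 0.004;-0.074 -0.002 -0.002 0 -0.9 4.2 0.004;-0.097 -0.003 -0.003 0 -1.2 5.6 0.004;-0.118 -0.004 -0.003 0 -1.5 7 0.004;-0.137 -0.005 -0.004 0 -1.7 8.2 0.004;-0.154 -0.005 -0.004 0 -1.9 9.2 0.004;-0.168 -0.006 -0.005 0 -2.1 10 0.004"
}}

```text
time: 6.95
tool_pos: [409.6, -220.3, 171.5]
eef_rot: [2.403, 1.871, 0.115]
ft_force: [-0.1, -0.8, -6.4]
finger_gap: 13.3
grasp_force: 30.0
```

{"method": "play_rows", "body": {
  "series": "-0.01 0 0 0 -0.2 0.4 0.004;-0.017 0 0 0 -0.2 0.8 0.004;-0.022 0 0 0 -0.2 0.8 0.004;-0.024 0 0 0 -0.2 0.8 0.004;-0.024 0 0 0 -0.2 0.8 0.004"
}}

```text
time: 7.45
tool_pos: [404.9, -242.1, 171.6]
eef_rot: [2.414, 1.856, 0.113]
ft_force: [-0.9, 1.0, -7.6]
finger_gap: 13.8
grasp_force: 30.0
```

```bash
cat > m.py <<'E'
from go import *
from h import *
u=np.array([np.cos(np.radians(-15)),np.sin(np.radians(-15)),0]);B=np.array([501,-269.3,0])
def tcp(ml,mz,tilt,yaw=-15):
    R=toolrot(yaw,tilt); return B+u*ml+[0,0,mz]-R.apply([0,65,79-19]),R
E
python3 - <<'E'
from m import *
from plant import robot,cams
s=robot.state();R0=Ro.from_rotvec(s["eef_rot"]);p=s["tool_pos"];print(s["time"],p,s["joints"].round(2))
mo=p+R0.apply([0,65,60])-B;print("mouth rel bin",mo@u,mo@np.cross([0,0,1],u),mo[2])
o=[]
for n,(v,w) in {"top":(130,290),"side":(200,210)}.items():
    c=cams.camera(n);np.savez(n+"2.npz",**c);o.append(cv2.resize(c["color"][v:v+120,w:w+120],(400,400),interpolation=cv2.INTER_CUBIC))
cv2.imwrite("pics/b.png",np.hstack(o)[...,::-1])
for a in [(-25,70,0),(-25,66,8),(-25,64,14),(-25,64,18),(-25,64,22),(-25,64,30)]:
    q,R=tcp(*a);print(a,*rel(p,R0,q,R))
E
```

```text
7.45 [ 404.90031154 -242.06398311  171.58673361] [-0.68 -0.34  2.15  0.05  1.22 -0.44]
mouth rel bin -28.1427098430348 1.6387233619834933 119.82258072297726
(-25, 70, 0) [-0.0015  0.0048  0.0425] [ 6.89 -0.07  0.11]
(-25, 66, 8) [-0.0015  0.0143  0.0391] [14.89 -0.06  0.12]
(-25, 64, 14) [-0.0015  0.0221  0.0366] [20.89 -0.06  0.12]
(-25, 64, 18) [-0.0015  0.0277  0.034 ] [24.89 -0.05  0.12]
(-25, 64, 22) [-0.0015  0.0335  0.0319] [28.89 -0.05  0.13]
(-25, 64, 30) [-0.0016  0.0455  0.0288] [36.89 -0.04  0.13]
```

View pics/b.png

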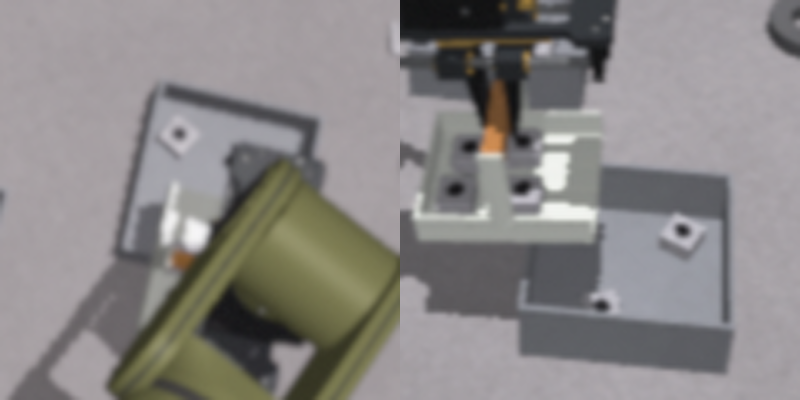

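The side crop shows all four inserts in the tray, at about (455,190), (470,145), (520,185) and (525,140). The mouth is over the insert bin's near wall. I'll lower and tip gently about the mouth.

{"method": "play_rows", "body": {
  "series": "0 0.001 0.005 1.5 0 0 0.004;0 0.002 0.014 3.5 0 0 0.004;0 0.003 0.024 5.5 0 0 0.004;0 0.004 0.033 6.9 0 0 0.004;-0.001 0.006 0.039 8.5 0 0 0.004;-0.001 0.009 0.04 11 0 0 0.004;-0.0015 0.0145 0.039 15 0 0 0.004;-0.0015 0.018 0.038 18 0 0 0.004"
}}

```text
time: 8.35
tool_pos: [427.6, -249.5, 135.8]
eef_rot: [-2.363, -1.818, 0.177]
ft_force: [-0.5, 0.1, -6.2]
finger_gap: 13.6
grasp_force: 30.0
```

```bash
python3 - <<'E'
from m import *
from plant import robot
s=robot.state();R0=Ro.from_rotvec(s["eef_rot"]);p=s["tool_pos"];print(s["time"],p,s["ft_force"])
mo=p+R0.apply([0,65,60])-B;print("mouth rel bin",mo@u,mo[2])
for a in [(-25,64,14),(-25,64,18),(-25,64,22),(-25,64,26),(-25,64,30)]:
    q,R=tcp(*a);print(a,*rel(p,R0,q,R))
E
```

```text
8.35 [ 427.61628059 -249.52854993  135.84371047] [-0.54878987  0.08927089 -6.24660747]
mouth rel bin -23.848744043833356 64.3932260185686
(-25, 64, 14) [-0.0001  0.002  -0.0025] [2.84 0.   0.14]
(-25, 64, 18) [-0.0001  0.0065 -0.0067] [6.84 0.01 0.14]
(-25, 64, 22) [-0.0001  0.0114 -0.0105] [1.084e+01 1.000e-02 1.400e-01]
(-25, 64, 26) [-0.0001  0.0165 -0.014 ] [14.84  0.02  0.14]
(-25, 64, 30) [-0.0002  0.0218 -0.0172] [18.84  0.02  0.14]
```

{"method": "play_rows", "body": {
  "series": "0 0.001 -0.001 1.5 0 0 0.004;0 0.002 -0.0025 2.8 0 0 0.004;0 0.003 -0.0035 3.8 0 0 0.004;0 0.0042 -0.0046 4.8 0 0 0.004;0 0.0053 -0.0056 5.8 0 0 0.004;0 0.0065 -0.0067 6.8 0 0 0.004;0 0.0077 -0.0077 7.8 0 0 0.004;0 0.0089 -0.0086 8.8 0 0 0.004"
}}

```text
time: 9.15
tool_pos: [436.4, -252.1, 142.9]
eef_rot: [-2.259, -1.737, 0.305]
ft_force: [-0.1, -1.0, -6.7]
finger_gap: 13.5
grasp_force: 30.0
```

{"method": "play_rows", "body": {
  "series": "0 0.0025 -0.0019 2 0 0 0.004;0 0.005 -0.0037 4 0 0 0.004;0 0.0076 -0.0054 6 0 0 0.004;0 0.0102 -0.007 8 0 0 0.004;0 0.0129 -0.0086 10 0 0 0.004;0 0.0129 -0.0086 10 0 0 0.004;0 0.0129 -0.0086 10 0 0 0.004;0 0.0129 -0.0086 10 0 0 0.004"
}}

```text
time: 9.95
tool_pos: [450.8, -255.9, 146.9]
eef_rot: [-2.136, -1.643, 0.437]
ft_force: [-0.2, -0.5, -3.2]
finger_gap: 13.4
grasp_force: 30.0
```

```bash
python3 - <<'E'
from m import *
from plant import robot,cams
s=robot.state();R0=Ro.from_rotvec(s["eef_rot"]);p=s["tool_pos"];print(s["time"],p,s["ft_force"],s["finger_gap"])
o=[]
for n,(v,w) in {"top":(130,290),"side":(200,210)}.items():
    c=cams.camera(n);o.append(cv2.resize(c["color"][v:v+120,w:w+120],(400,400),interpolation=cv2.INTER_CUBIC))
cv2.imwrite("pics/d.png",np.hstack(o)[...,::-1])
E
```

```text
9.95 [ 450.80404095 -255.94655656  146.85419161] [-0.24833532 -0.49562179 -3.15981711] 13.426373832118076
```

View pics/d.png

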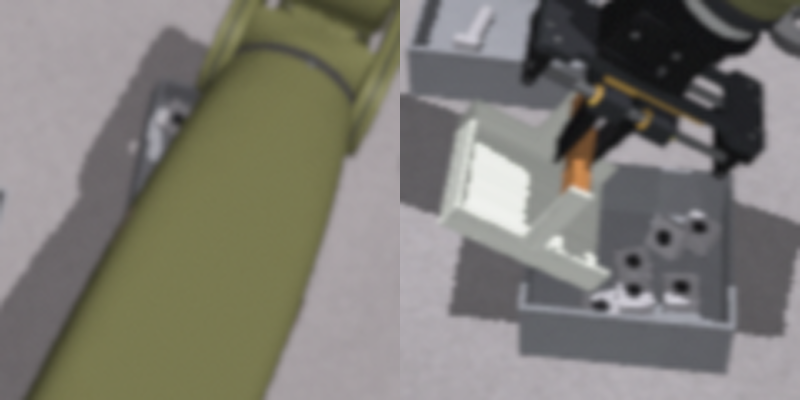

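The side crop shows six bored blocks in the bin and an empty tray, and the measured load dropped by about the weight of four inserts. I'll raise, level, and return.

```bash
python3 - <<'E'
from m import *
from plant import robot
s=robot.state();R0=Ro.from_rotvec(s["eef_rot"]);p=s["tool_pos"]
print(rel(p,R0,p+[-20,5,60],R0), rel(p,R0,[430,-249,215],toolrot(-15,0)))
q,R=np.array([430,-249,215]),toolrot(-15,0)
print(rel(q,R,[476,266,190],toolrot(12,0)))
E
```

```text
(array([-0.0003, -0.0477, -0.0418]), array([0., 0., 0.])) (array([ 0.0014, -0.0528, -0.0482]), array([-2.986e+01, -1.000e-02,  1.100e-01]))
(array([ 0.5094, -0.0889,  0.025 ]), array([  0.,   0., -27.]))
```

{"method": "play_rows", "body": {
  "series": "0 -0.008 -0.007 0 0 0 0.004;0 -0.024 -0.021 -1 0 0 0.004;0 -0.04 -0.036 -4 0 0 0.004;0 -0.05 -0.045 -10 0 0 0.004;0 -0.0528 -0.048 -17 0 0 0.004;0 -0.0528 -0.048 -24 0 0 0.004;0.001 -0.0528 -0.048 -30 0 0 0.004;0.001 -0.0528 -0.048 -30 0 0 0.004"
}}

```text
time: 10.85
tool_pos: [427.5, -248.5, 215.5]
eef_rot: [2.49, 1.913, 0.002]
ft_force: [-0.3, 0.7, -3.1]
finger_gap: 13.9
grasp_force: 30.0
```

{"method": "play_rows", "body": {
  "series": "0.02 -0.004 0.001 0 0 -1 0.004;0.055 -0.01 0.003 0 0 -3 0.004;0.1 -0.018 0.005 0 0 -5.5 0.004;0.145 -0.025 0.007 0 0 -8 0.004;0.19 -0.033 0.009 0 0 -10.5 0.004;0.235 -0.041 0.012 0 0 -13 0.004;0.28 -0.049 0.014 0 0 -15.5 0.004;0.32 -0.056 0.016 0 0 -18 0.004"
}}

```text
time: 11.65
tool_pos: [457.6, 76.3, 199.0]
eef_rot: [2.157, 2.284, -0.001]
ft_force: [0.4, -0.6, -3.6]
finger_gap: 14.1
grasp_force: 30.0
```

```bash
python3 - <<'E'
from m import *
from plant import robot
s=robot.state();R0=Ro.from_rotvec(s["eef_rot"]);p=s["tool_pos"];print(s["time"],p,s["finger_gap"])
print(rel(p,R0,[476,266,150],toolrot(12,0)))
E
```

```text
11.65 [457.62083921  76.28736924 198.95744008] 14.061704790240942
(array([0.1884, 0.0292, 0.0488]), array([-0.03,  0.03, -8.74]))
```

{"method": "play_rows", "body": {
  "series": "0.035 0.005 0.006 0 0 -1.5 0.004;0.07 0.011 0.012 0 0 -3 0.004;0.105 0.016 0.02 0 0 -4.5 0.004;0.135 0.021 0.028 0 0 -6 0.004;0.16 0.025 0.036 0 0 -7.2 0.004;0.178 0.028 0.043 0 0 -8.2 0.004;0.188 0.029 0.049 0 0 -8.7 0.004;0.188 0.029 0.049 0 0 -8.7 0.004"
}}

```text
time: 12.45
tool_pos: [476.2, 264.0, 148.5]
eef_rot: [-1.979, -2.44, 0.004]
ft_force: [0.4, 0.1, -4.4]
finger_gap: 13.7
grasp_force: 30.0
```

{"method": "play_rows", "body": {
  "series": "0 0 0 0 0 0 0.004;0 0 0 0 0 0 0.004"
}}

```text
time: 12.65
tool_pos: [477.2, 262.8, 150.2]
eef_rot: [1.981, 2.436, 0.002]
ft_force: [0.2, -0.1, -2.9]
finger_gap: 13.6
grasp_force: 30.0
```

```bash
python3 - <<'E'
from m import *
from plant import robot,cams
s=robot.state();R0=Ro.from_rotvec(s["eef_rot"]);p=s["tool_pos"];print(s["time"],p,s["ft_force"])
print(rel(p,R0,[476,266,69],toolrot(12,0)))
c=cams.camera("side");P=cloud(c).reshape(-1,3);L=(P-p)@R0.as_matrix()
# tray floor in tool frame: local y = tray x
m=(abs(L[:,0])<44)&(abs(L[:,1])<58)&(abs(L[:,2]-60)<14)&(abs(L[:,1])>12)
k=np.polyfit(L[m,1],L[m,2],1);print(m.sum(),"slope deg",np.degrees(np.arctan(k[0])),"z at 0",k[1])
E
```

```text
12.65 [477.22058361 262.81850147 150.20259473] [ 0.22337247 -0.11186483 -2.86524586]
(array([ 0.0034, -0.0007,  0.0812]), array([ 0.12,  0.03, -0.25]))
189 slope deg -0.4144649171836827 z at 0 62.825334040195806
```

The tray sits level in the grip, so I'll lower it to the mat.

{"method": "play_rows", "body": {
  "series": "0.001 0 0.015 0 0 0 0.004;0.002 0 0.033 0 0 0 0.004;0.003 0 0.05 0 0 0 0.004;0.003 0 0.063 0 0 0 0.004;0.003 0 0.072 0 0 0 0.004;0.003 0 0.077 0 0 0 0.004;0.003 0 0.08 0 0 0 0.004;0.003 0 0.08 0 0 0 0.004"
}}

```text
time: 13.5
tool_pos: [476.7, 266.6, 69.8]
eef_rot: [1.98, 2.437, 0.003]
ft_force: [-0.2, -0.2, -4.9]
finger_gap: 13.6
grasp_force: 30.0
```

{"method": "play_rows", "body": {
  "series": "0 0 0.0005 0 0 0 0.004;0 0 0.001 0 0 0 0.004;0 0 0.001 0 0 0 0.004"
}}

```text
time: 13.8
tool_pos: [476.8, 266.7, 69.2]
eef_rot: [1.98, 2.437, 0.004]
ft_force: [0.2, -0.2, -4.7]
finger_gap: 14.0
grasp_force: 30.0
```

{"method": "play_rows", "body": {
  "series": "0 0 0.001 0 0 0 0.004;0 0 0.002 0 0 0 0.004;0 0 0.002 0 0 0 0.004"
}}

```text
time: 14.1
tool_pos: [476.9, 266.7, 67.7]
eef_rot: [1.98, 2.437, 0.003]
ft_force: [-0.9, -1.0, 1.7]
finger_gap: 13.9
grasp_force: 30.0
```

Contact: the force changed sign, and the height matches the grasp. I'll release and retreat upward.

{"method": "play_rows", "body": {
  "series": "0 0 0 0 0 0 0.03;0 0 0 0 0 0 0.06;0 0 0 0 0 0 0.06;0 0 0 0 0 0 0.06;0 0 0 0 0 0 0.06;0 0 0 0 0 0 0.06;0 0 0 0 0 0 0.06;0 0 0 0 0 0 0.06"
}}

```text
time: 14.9
tool_pos: [476.5, 266.5, 66.7]
eef_rot: [1.98, 2.437, 0.002]
ft_force: [-0.2, 0.2, 0.0]
finger_gap: 59.7
grasp_force: 0.0
```

{"method": "play_rows", "body": {
  "series": "0 0 -0.01 0 0 0 0.06;0 0 -0.03 0 0 0 0.06;0 0 -0.06 0 0 0 0.06;0 0 -0.09 0 0 0 0.06;0 0 -0.12 0 0 0 0.06;0 0 -0.15 0 0 0 0.06;-0.04 0 -0.16 0 0 0 0.06;-0.08 0 -0.16 0 0 0 0.06"
}}

```text
time: 15.7
tool_pos: [494.0, 188.4, 230.9]
eef_rot: [1.974, 2.437, 0.011]
ft_force: [-0.0, -0.5, -0.8]
finger_gap: 60.2
grasp_force: 0.0
```

{"method": "play_rows", "body": {
  "series": "-0.04 0 0 0 0 0 0.06;-0.08 0 0 0 0 0 0.06;-0.12 0 0 0 0 0 0.06;-0.15 0 0 0 0 0 0.06;-0.15 0 0 0 0 0 0.06;-0.15 0 0 0 0 0 0.06"
}}

```text
time: 16.3
tool_pos: [523.4, 41.1, 227.4]
eef_rot: [1.982, 2.436, 0.004]
ft_force: [0.5, 0.1, -0.5]
finger_gap: 59.9
grasp_force: 0.0
```

```bash
python3 - <<'E'
from m import *
from plant import robot,cams
s=robot.state();print(s["time"],s["tool_pos"],s["ft_force"])
c=cams.camera("top");d=cams.camera("side")
o=[cv2.resize(x["color"][v:v+120,w:w+120],(400,400),interpolation=cv2.INTER_CUBIC) for x,v,w in((c,140,120),(d,200,210))]
cv2.imwrite("pics/f.png",np.hstack(o)[...,::-1])
P=cloud(c)[160:240,140:220].reshape(-1,3);h=hue(c)[160:240,140:220].reshape(-1,3)
m=(h[:,0]>5)&(h[:,0]<25)&(h[:,1]>110)&(P[:,2]>70)&(P[:,2]<110);print("bar",m.sum(),rect(P[m]),np.median(P[m,2]))
m=(h[:,2]<60)&(P[:,2]<15);print("mat",m.sum(),rect(P[m]))
E
```

```text
16.3 [523.35215327  41.12595493 227.35534211] [ 0.50956177  0.08420785 -0.50482851]
bar 124 (array([473.8, 264.3]), array([11.5, 90.8]), 11.2) 94.6823394950386
mat 645 (array([475.2, 266.7]), array([171.9, 140.5]), 12.6)
```

View pics/f.png

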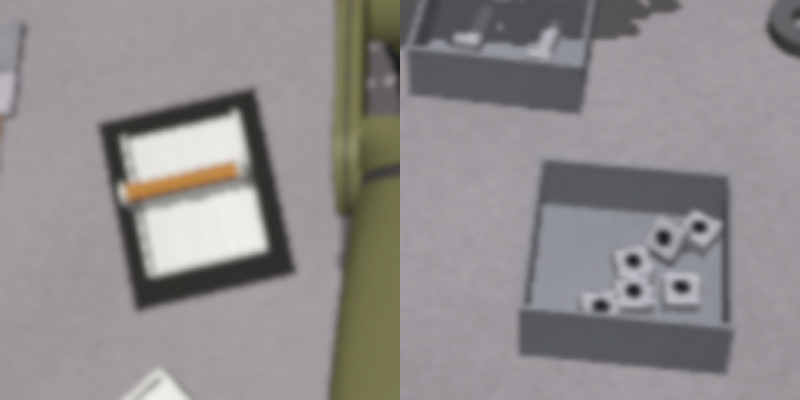

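The empty tray sits centred on its mat (bar at about (182,182) in the left crop). Six inserts lie in the bin, around (600–700, 228–305) in the right crop.

```bash
python3 -c "
from plant import robot
print(robot.sign_off())"
```

```text
the job is handed in; nothing more can be done
None
```

The job is handed in (no verdict came back): all four inserts slid into the insert bin, the empty tray is back flat within about 3 mm of the mat's centre, and the gripper has let go, with about 16 s of the 61 s used.

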